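Open the watch tester's cover and press its start key

ROBOT

A 6-joint arm with a two-finger parallel gripper is mounted at the origin on the work surface. World frame = base frame: x ahead of the robot, y to its left, z up, the work surface at z = 0. Lengths are in mm, angles in rad, forces in N, time in s.
With the tool pointing down it reaches from about 300 to 775 mm from the base axis. Payload 14.6 kg.
Tool frame: the origin (TCP) lies on the mounting face of the last link; the fingertips stand 199 mm ahead of it and the grasp point (between the pads) lies 180 mm ahead of it; z points along the fingers, y is the line along which they close (so a half turn about z gives the same grasp; the last joint's range is limited). The gripper opens to 94 mm and grips with 3 to 60 N. Pads are 16 mm wide; open, the fingers measure 119 mm over their backs; the gripper's body (75 mm by 177 mm) begins 78 mm behind the grasp point.
Start: joints at [1.218, 0.3, 1.521, -0, 1.321, -0.067], TCP at [155.057, 527.682, 404.646] pointing down, gripper open.
Joint ranges: [-3.03, 3.03], [-0.79, 2.21], [0.23, 2.52], [-1.04, 4.18], [0, 3.07], [-2.55, 2.55]. Speed limits (rad/s): [2.22, 2.22, 2.57, 3.14, 3.14, 3.14].

INTERFACE

Orientations are given as [roll, pitch, yaw] about the fixed x, y, z axes, in that order (R = Rz(yaw) Ry(pitch) Rx(roll)).
In Python, from cell import manip gives the robot as it stands. The module is installed in compiled form; this text tells all that it offers.
- The arm moves only by the shell command python3 -m creep 'ROWS' [FORCE]. ROWS is a JSON object of lists of equal length, an entry for each row: "slide": the shift along the world's x, y, z in cm, a list of three; "turn": the turn about the world's z in rad; "claw": the opening, from 0 (shut) to 1 (fully open). A call has 1 to 8 rows; each row shifts and turns the commanded pose from where the row before left it; what a row does not reach is not made up. A row lasts 1/8 s, in which the tool goes at most 62.5 mm and 10.7 degrees, less where a joint would pass 70% of its speed; a pose out of reach is approached as far as the arm can. A call with a gripper value outside its range is refused whole. The fingers move at their own pace and stop on an object; FORCE is the grip in N (left out, the last holds). Time passes only in rows, so rows that do not move let the fingers close. It gives the time, the measured TCP pose, the force, the opening and the grip force at its end, in the units of the state.
- manip.read_state(): the state, without advancing time (a new reading comes with each control period).
- manip.camera(name): name is "scene" or "side" or "wrist"; returns (picture, depth): 384x512x3 uint8, red, green, blue; 384x512 float32, mm along the optical axis (not along the pixel's ray), 0 where there is no reading.
- manip.calibration(name): a dict with "intrinsics" (3x3 intrinsics, pixels), "pose" (4x4, takes a point from camera to world coordinates). Camera axes: x right, y up, looking along -z (the intrinsics and any distortion apply to the point x, -y, -z); pixel columns grow to the right and rows downward; lengths in mm; the calibration is good to about 2 mm. A picture is of the moment at which its call begins: read the wrist's pose just before it. calibration takes no time and is no camera call; for the wrist camera it gives the pose at the moment of the call.
- manip.sign_off(): hands the job in; it is judged then, once.
Trained networks look in the newest picture that a camera, given by its name, has taken for a name from the list of things; names that differ only in an ending like _2 or _b are one class to them, and where a whole thing is asked for, a point or a joint stands for the part that bears it (a point fixed in the world has none). Each returns a list of dicts, best first, with "score" (0 to 1); they miss things now and then, are a little off and sometimes report something else, mostly with a low value. They report only what shows in the picture. A call takes as long as a camera call.
- manip.cut_out(query, camera): "mask" (384x512 bool, what is visible of it) and "position" ([column, row] in pixels, amid what is visible of it).
The state is a dict: "clock": time; "joints": joint angles; "qd": joint speeds; "effort": joint torques, N m; "eef_pos": TCP position; "eef_rot": TCP orientation; "wrist_force": force on the tool from outside, world axes, zero at the start; "moment": the same for the moment, N m; "finger_gap": finger opening in mm; "finger_force": force on a finger pad.
Only numpy, scipy, OpenCV 4.12 (cv2) and the standard library are available. Lean on these libraries where they do the work, as an engineer would, in place of code of your own. Each camera call takes 0.05 s, during which the arm holds its last target. There are 200 camera calls.

TASK

With a fingertip under its overhanging front edge, tip up the wide hinged cover of the watch tester and push it over backwards past upright, so that it leans open by its own weight; then press the larger of the two round keys beneath it fully down and let it spring back. Leave the cover open and the smaller key alone. Only touch and push, never pinch, lift or carry: the tester, the small parts case (its lid stays shut) and the other bench things stay where they stand.

Things in the scene. Friction and masses are not known exactly. Their poses are not given: they have to be found in the camera images.
- tester: Watch tester: grey box 130 mm deep (its x) by 190 mm wide (its y), 74 mm high without cover, 1.8 kg, standing loose on rubber feet on the bench. Origin: centre of its underside, on the bench; x points from its front to its hinge side, z up. The cover lies on top (the full width, overhanging the front). Under it, 6 mm wide rims enclose a deck 56 mm above the bench, with the two keys near the front and a watch on a cradle (up to 70 mm above the bench) near the hinge.
- cover (a joint): Cover angle, rad: 0 shut flat, grows as its front edge goes up and back; about 1.57 upright, 1.95 the stop. Free hinge, 0.16 kg: below about 1.5 it falls shut, beyond about 1.6 it falls open onto the stop and stays. About 0.8 N up at the front edge lifts it.
- cover_hinge (a point): Middle of the hinge line of the cover (along the tester's y): 65 mm behind the tester's origin (its +x), 74.5 mm above the bench. The cover is an aluminium plate 158 mm from hinge to front edge, 196 mm wide, 5 mm thick; its underside passes through this line.
- cover_lip (a point): Middle of the cover's front edge, on its underside; moves with the cover. When shut it is 74.5 mm above the bench and overhangs the tester's front face by 28 mm, with nothing beneath it.
- start_key_top (a point): Centre of the top of the larger round black key, 24 mm across, 66 mm above the bench, at tester x = -30 mm, y = +45 mm; covered while the cover is shut.
- start_key (a joint): Travel of the larger key, m: 0 up, 0.006 fully down; spring, 1.5 N to start, 5 N at the bottom, comes back by itself.
- stop_key_top (a point): Centre of the top of the smaller round black key, 12 mm across, 66 mm above the bench, at tester x = -30 mm, y = -45 mm.
- stop_key (a joint): Travel of the smaller key, m: 0 up, 0.006 down, the same spring. Not to be pressed.
- parts_case: Bystander: small grey parts case 80 mm deep (its x), 110 mm wide (its y), 45 mm high with its shut aluminium lid, 0.66 kg, a steel knob up to about 40 mm above the lid. It stands to the left or right of the tester. Origin: centre of its underside.
- case_lid (a joint): Angle of the parts case's own lid, rad: 0 shut. To be left shut.
- holder: Bystander: round aluminium movement holder, 42 mm across, 22 mm high. Origin: centre of its underside.
- oil_jar: Bystander: amber glass jar with a black cap, 34 mm across, 50 mm high. Origin: centre of its underside.
- loupe: Bystander: black eye loupe, a cone 34 mm across, 30 mm high. Origin: centre of its underside.

How it is judged (in metres and radians):
On the way, in this order (a step that is already met when the one before it is completed fails the run):
1. the cover is past upright and leans open, at rest (value of joint cover above 1.75 rad and velocity of joint cover below 0.2 rad/s), for 0.2 s.
2. the larger key is pressed down while the cover is open (value of joint start_key above 0.0045 m and value of joint cover above 1.75 rad), for 0.05 s.
At the end, for the whole second after the job is handed in: The cover rests open beyond 1.75 rad, both keys are up again (within 1 mm), the parts case's lid is shut (below 0.1 rad), the tester stands flat within 25 mm of where it was and the parts case, holder, jar and loupe within 20 mm (value of joint cover above 1.75 rad and velocity of joint cover between -0.05 and 0.05 rad/s and value of joint each of start_key, stop_key below 0.001 m and value of joint case_lid below 0.1 rad and distance of tester from where it was at the start of the episode below 0.025 m and angle between tester's own z axis and vertical below 0.05 rad and linear speed of tester below 0.02 m/s and distance of each of parts_case, holder, oil_jar, loupe from where it was at the start of the episode below 0.02 m); the robot touches nothing.
It fails at once if the tester is shoved more than 25 mm or tipped (distance of tester from where it was at the start of the episode above 0.025 m or angle between tester's own z axis and vertical above 0.1 rad).
It fails at once if the smaller key is pressed (more than 3 mm) (value of joint stop_key above 0.003 m).
It fails at once if the parts case's lid is opened (value of joint case_lid above 0.3 rad).
It fails at once if a bystander is lifted, carried or pushed more than 20 mm (distance of any of parts_case, holder, oil_jar, loupe from where it was at the start of the episode above 0.02 m).
It also fails if it takes over 51 s, if anything falls off the work surface, if the arm or the gripper's body presses on something with over 40 N, if the wrist force passes 120 N, or if a joint passes its speed limit or range.

## Working session

There is one attempt and no reset: what is moved stays moved. The work goes in short steps, Python scripts to look and compute and a shell command to move; the robot and the scene stay as the last step left them, time stands still between calls to the robot, and variables do not carry over. Pictures are saved under pics/ and viewed, at most 10 in all, crops included, and the job is handed in when it is done.

```bash
mkdir -p pics
cat > h.py <<'E'
from cell import manip
import numpy as np, cv2
def look(cam,fn=None):
    p,d=manip.camera(cam)
    if fn: cv2.imwrite('pics/'+fn,p[:,:,::-1])
    return p,d
def pts(cam,d,mask):
    c=manip.calibration(cam);K=np.array(c['intrinsics']);T=np.array(c['pose'])
    v,u=np.nonzero(mask&(d>0));z=d[v,u]
    P=np.stack([(u-K[0,2])*z/K[0,0],-(v-K[1,2])*z/K[1,1],-z],1)
    return P@T[:3,:3].T+T[:3,3]
E
python3 - <<'E'
from h import *
a,d=look('scene'); 
b,e=look('side')
cv2.imwrite('pics/a.png',np.vstack([a,b])[::1,:,::-1][:, :])
print(manip.read_state())
for cam,dd in(('scene',d),('side',e)):
  print(manip.calibration(cam))
  for q in ['tester','cover','parts_case','holder','oil_jar','loupe']:
    for r in manip.cut_out(q,cam)[:2]:
      P=pts(cam,dd,r['mask'])
      print(cam,q,round(r['score'],2),r['position'],len(P), np.percentile(P,[3,50,97],axis=0).round().tolist() if len(P) else '')
E
```

```text
{'clock': 0.1, 'joints': array([ 1.21841583e+00,  3.00432957e-01,  1.52148111e+00,  2.20183370e-06,
        1.32074162e+00, -6.65957444e-02]), 'qd': array([ 2.38070216e-05, -8.76382838e-04,  1.08996169e-03,  8.73654718e-04,
       -7.15898201e-04, -2.50894595e-03]), 'effort': array([-8.34793736e-04, -5.32652271e+01, -3.53282154e+01,  7.08440691e-02,
        2.35198403e-02, -1.28805954e-05]), 'eef_pos': array([155.04410332, 527.67303259, 404.14944222]), 'eef_rot': array([-3.14053213e+00, -7.28687719e-05,  2.85580731e+00]), 'wrist_force': array([ 0.31395753, -1.26278233,  0.48082424]), 'moment': array([-0.00795189,  0.00104422,  0.03165743]), 'finger_force': 0.0, 'finger_gap': 93.72378478238222}
{'intrinsics': array([[363.97542088,   0.        , 257.74304157],
       [  0.        , 363.97542088, 198.46579961],
       [  0.        ,   0.        ,   1.        ]]), 'pose': array([[-4.66265115e-01, -4.47960688e-01,  7.62842096e-01,
         1.12661069e+03],
       [ 8.84626565e-01, -2.41671874e-01,  3.98786341e-01,
         2.23071392e+02],
       [ 5.71687517e-03,  8.60770543e-01,  5.0896
[... 1303 characters left out ...]
0.00000000e+00,  0.00000000e+00,  0.00000000e+00,
         1.00000000e+00]])}
side tester 0.87 [241.2, 163.3] 3144 [[500.0, 42.0, 8.0], [571.0, 83.0, 79.0], [659.0, 241.0, 81.0]]
side cover 0.86 [237.7, 154.8] 1700 [[496.0, 54.0, 78.0], [576.0, 138.0, 80.0], [660.0, 240.0, 81.0]]
side parts_case 0.78 [274.5, 254.6] 2487 [[510.0, -281.0, 6.0], [548.0, -250.0, 45.0], [594.0, -179.0, 88.0]]
side holder 0.51 [187.8, 209.9] 212 [[412.0, -16.0, 3.0], [429.0, -6.0, 16.0], [446.0, 14.0, 23.0]]
side oil_jar 0.23 [251.8, 338.9] 545 [[454.0, -392.0, 1.0], [467.0, -384.0, 21.0], [484.0, -364.0, 31.0]]
side loupe 0.64 [251.5, 338.1] 560 [[453.0, -392.0, 1.0], [467.0, -384.0, 20.0], [483.0, -364.0, 31.0]]
```

View pics/a.png

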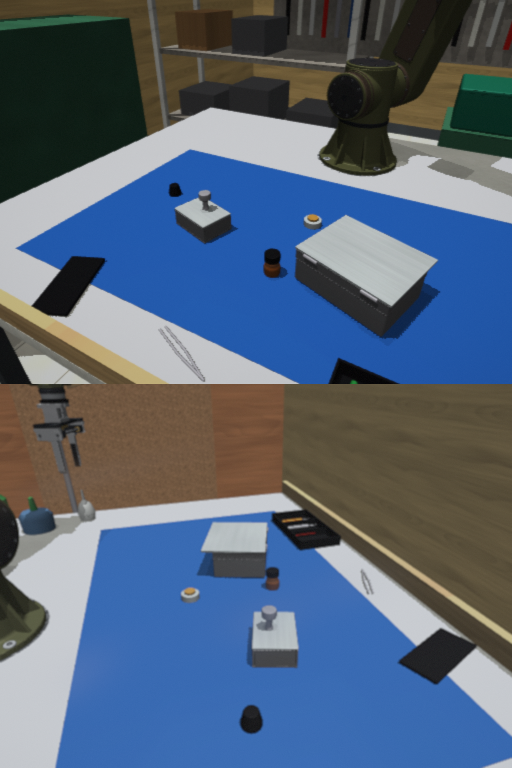

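Run:
```python
from h import *
for cam in('scene','side'):
  p,d=look(cam); r=manip.cut_out('cover',cam)[0]
  P=pts(cam,d,r['mask']); P=P[(P[:,2]>76)&(P[:,2]<84)]
  (c,s,a)=cv2.minAreaRect(P[:,:2].astype(np.float32)); print(cam,c,s,a,cv2.boxPoints((c,s,a)).round().tolist(),np.median(P[:,2]))
```

```text
scene (580.4159545898438, 155.240966796875) (196.29974365234375, 161.53094482421875) 70.6274185180664 [[472.0, 89.0], [624.0, 36.0], [689.0, 221.0], [537.0, 275.0]] 80.35720192778012
side (579.9722900390625, 152.79156494140625) (196.44497680664062, 156.9205322265625) 70.31244659423828 [[473.0, 87.0], [621.0, 34.0], [687.0, 219.0], [539.0, 272.0]] 79.73841648017742
```

The scene view shows the tester at about (365,260), its hinges on the +x side at pixels (310,258) and (370,295). The case is at (203,215), the jar at (272,263), the holder at (313,220) and the loupe at (175,190). Tester yaw comes out at about -0.34, with the lip at about (506,180) and the large key at about (580,202). I'll close the fingers and move to just in front of the lip.

```bash
python3 -m creep '{"slide":[[4,-4.2,0],[4,-4.2,0],[4,-4.2,0],[4,-4.2,0],[4,-4.2,0],[4,-4.2,0],[4,-4.2,0],[4,-4.2,0]],"turn":[-0.054,0,0,0,0,0,0,0],"claw":[0,0,0,0,0,0,0,0]}' 20; python3 -m creep '{"slide":[[0,0,0],[0,0,0]],"turn":[0,0],"claw":[0,0]}'
python3 - <<'E'
from h import *
look('wrist','w1.png'); s=manip.read_state(); print(s)
E
```

```text
clock: 1.9
eef_pos: [476.1, 190.1, 404.9]
eef_rot: [3.141, 0.0, 2.802]
wrist_force: [0.6, 1.0, -0.7]
finger_gap: 17.6
finger_force: 0.0
clock: 2.15
eef_pos: [474.8, 191.9, 404.5]
eef_rot: [-3.142, -0.0, 2.801]
wrist_force: [0.7, -0.4, 0.6]
finger_gap: 0.8
finger_force: 0.0
{'clock': 2.2, 'joints': array([ 3.13444656e-01,  2.15331848e-01,  1.62724756e+00,  1.61429744e-04,
        1.29919230e+00, -9.18268513e-01]), 'qd': array([ 0.01528554, -0.0046221 ,  0.0010277 , -0.0021494 , -0.00075006,
       -0.00114184]), 'effort': array([-1.25813115e+00, -4.74190843e+01, -3.51042438e+01,  1.58914980e-03,
        6.04297570e-02, -1.25763498e-02]), 'eef_pos': array([474.54870439, 192.30166125, 404.63847046]), 'eef_rot': array([ 3.14157782e+00, -2.36691338e-04,  2.80246618e+00]), 'wrist_force': array([-0.03075597, -0.53621438,  0.33741332]), 'moment': array([-0.02168377,  0.05040891, -0.0107781 ]), 'finger_force': 0.0, 'finger_gap': -0.04942756221752818}
```

View pics/w1.png

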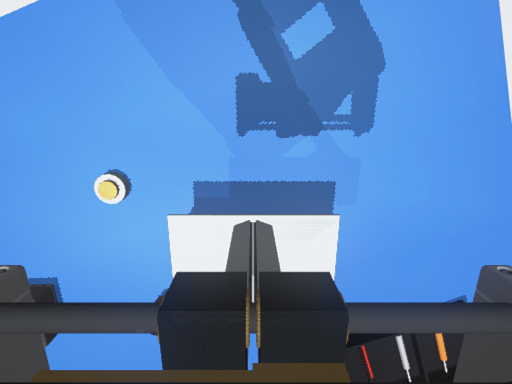

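The wrist view shows the cover's front edge horizontal at row 215, columns 168–340. The closed fingers are centred on it at column 252, so the yaw is right. I'll descend to just below the lip and creep in until it touches.

```bash
python3 -m creep '{"slide":[[0,0,-4],[0,0,-4],[0,0,-4],[0,0,-2.8],[0.95,-0.33,0],[0.47,-0.17,0],[0,0,0]],"turn":[0,0,0,0,0,0,0],"claw":[0,0,0,0,0,0,0]}'; python3 -m creep '{"slide":[[0.38,-0.13,0],[0,0,0]],"turn":[0,0],"claw":[0,0]}';python3 -m creep '{"slide":[[0.38,-0.13,0],[0,0,0]],"turn":[0,0],"claw":[0,0]}'
```

```text
clock: 3.08
eef_pos: [489.7, 186.8, 258.0]
eef_rot: [3.14, 0.002, 2.802]
wrist_force: [0.2, 0.4, -0.1]
finger_gap: 0.4
finger_force: 0.0
clock: 3.32
eef_pos: [493.2, 185.3, 257.0]
eef_rot: [3.141, 0.0, 2.802]
wrist_force: [-0.3, 1.0, -0.1]
finger_gap: 0.6
finger_force: 0.0
clock: 3.58
eef_pos: [497.1, 184.0, 256.7]
eef_rot: [3.142, 0.0, 2.802]
wrist_force: [-0.7, -0.7, 0.8]
finger_gap: 0.5
finger_force: 0.0
```

```bash
for i in 1; do python3 -m creep '{"slide":[[0.19,-0.07,0],[0,0,0]],"turn":[0,0],"claw":[0,0]}'; python3 -m creep '{"slide":[[0.19,-0.07,0],[0,0,0]],"turn":[0,0],"claw":[0,0]}';  python3 -m creep '{"slide":[[0.19,-0.07,0],[0,0,0]],"turn":[0,0],"claw":[0,0]}'; done | grep -E "eef_pos|wrist"
```

```text
eef_pos: [498.6, 183.5, 256.5]
wrist_force: [-3.4, 1.5, 1.9]
eef_pos: [500.1, 183.0, 256.5]
wrist_force: [-11.4, 3.4, 5.4]
eef_pos: [501.9, 182.4, 256.5]
wrist_force: [-10.1, 4.0, 6.0]
```

```bash
python3 -m creep '{"slide":[[0,0,0.5],[0,0,0.5],[0,0,0.5],[0.05,-0.02,0.5],[0,0,0]],"turn":[0,0,0,0,0],"claw":[0,0,0,0,0]}'
python3 - <<'E'
from h import *
p,d=look('side')
cv2.imwrite('pics/s2.png',cv2.resize(p[100:230,150:320],None,fx=4,fy=4)[:,:,::-1])
E
```

```text
clock: 4.95
eef_pos: [502.9, 181.9, 276.8]
eef_rot: [-3.141, -0.001, 2.802]
wrist_force: [-6.1, 2.9, -0.2]
finger_gap: 0.3
finger_force: 2.9
```

View pics/s2.png

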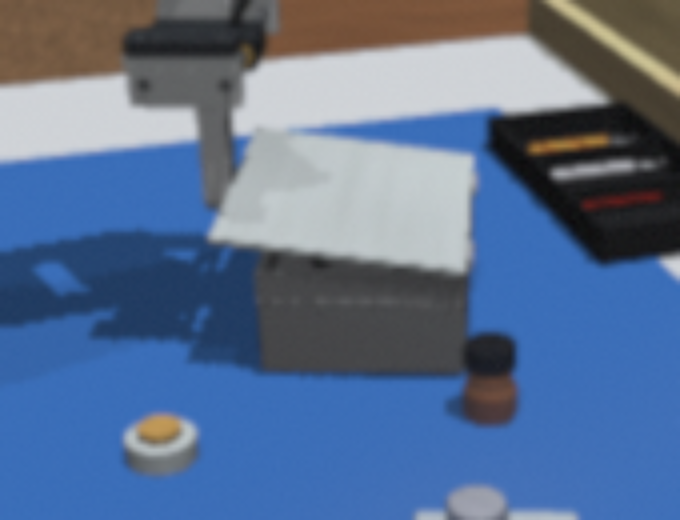

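The crop shows the cover lifted about 20 mm at its front edge, resting on the fingers at about (215,200). Friction holds, so I'll follow the arc.

```bash
python3 -m creep '{"slide":[[0.15,-0.05,1],[0.22,-0.08,1],[0.28,-0.1,1],[0.35,-0.12,1],[0,0,0]],"turn":[0,0,0,0,0],"claw":[0,0,0,0,0]}';python3 -m creep '{"slide":[[0.41,-0.14,1],[0.51,-0.17,1],[0.55,-0.19,1],[0,0,0]],"turn":[0,0,0,0],"claw":[0,0,0,0]}'
python3 - <<'E'
from h import *
p,d=look('side')
cv2.imwrite('pics/s3.png',cv2.resize(p[60:230,150:320],None,fx=3,fy=3)[:,:,::-1])
E
```

```text
clock: 5.62
eef_pos: [513.2, 178.1, 318.0]
eef_rot: [3.141, 0.001, 2.802]
wrist_force: [-5.2, -0.0, 1.4]
finger_gap: 0.5
finger_force: 3.0
clock: 6.12
eef_pos: [528.3, 173.1, 347.7]
eef_rot: [3.14, 0.002, 2.801]
wrist_force: [-1.4, 1.3, 0.2]
finger_gap: 0.3
finger_force: 1.1
```

View pics/s3.png

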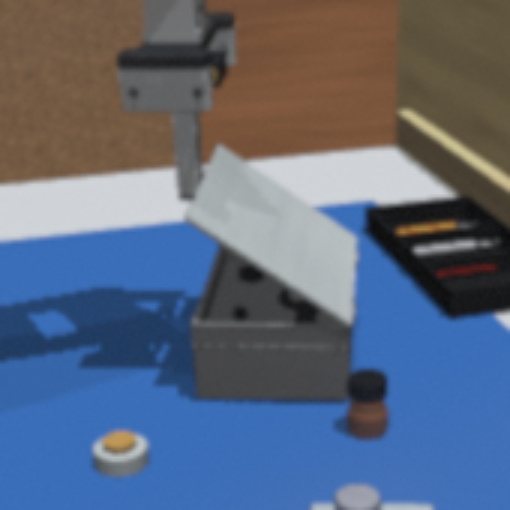

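The cover stands at about 35°, with the lip still on the fingers at about (190,205). I'll carry on along the arc.

```bash
python3 -m creep '{"slide":[[0.68,-0.24,0.8],[0.85,-0.3,1],[1,-0.35,1],[1.23,-0.43,1],[0,0,0]],"turn":[0,0,0,0,0],"claw":[0,0,0,0,0]}';python3 -m creep '{"slide":[[1.57,-0.55,1],[1.08,-0.38,0.5],[1.08,-0.38,0.5],[0,0,0]],"turn":[0,0,0,0],"claw":[0,0,0,0]}'
python3 - <<'E'
from h import *
p,d=look('side')
cv2.imwrite('pics/s4.png',cv2.resize(p[40:230,150:320],None,fx=3,fy=3)[:,:,::-1])
E
```

```text
clock: 6.8
eef_pos: [565.9, 159.8, 384.9]
eef_rot: [3.141, 0.001, 2.801]
wrist_force: [-1.0, -0.3, 1.2]
finger_gap: 0.8
finger_force: 0.5
clock: 7.3
eef_pos: [602.9, 146.8, 404.2]
eef_rot: [-3.141, -0.0, 2.801]
wrist_force: [-1.1, 1.0, 0.1]
finger_gap: 0.5
finger_force: 0.1
```

View pics/s4.png

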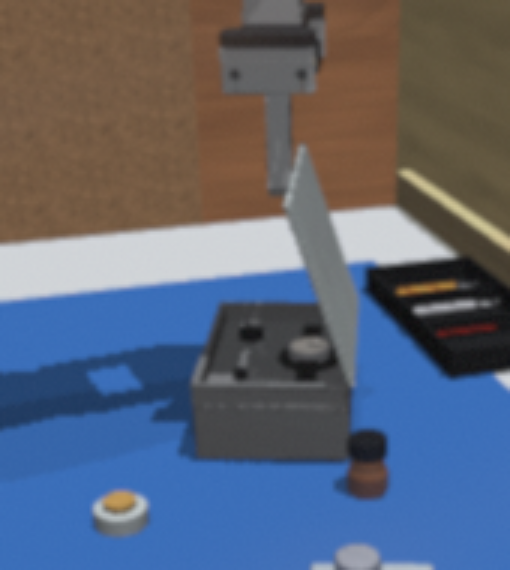

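The cover is now near 75°, with the lip at about (290,207). I'll push it over past upright.

```bash
python3 -m creep '{"slide":[[1.13,-0.4,0],[1.13,-0.4,0],[1.13,-0.4,0],[1.13,-0.4,0],[1.13,-0.4,0],[1.13,-0.4,0],[0,0,0]],"turn":[0,0,0,0,0,0,0],"claw":[0,0,0,0,0,0,0]}'
python3 - <<'E'
from h import *
p,d=look('side')
cv2.imwrite('pics/s5.png',cv2.resize(p[40:230,150:320],None,fx=3,fy=3)[:,:,::-1])
E
```

```text
clock: 8.22
eef_pos: [671.1, 122.5, 404.1]
eef_rot: [-3.141, -0.0, 2.801]
wrist_force: [0.1, 0.4, -0.7]
finger_gap: 0.5
finger_force: 0.0
```

View pics/s5.png

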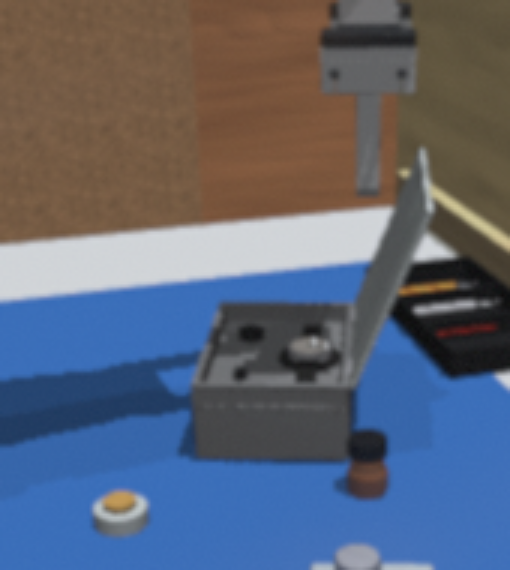

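The cover leans open past upright, clear of the fingers. The large key is at about (252,332) in the crop and the small one at (240,372). I'll move back above the large key and measure it.

```bash
python3 -m creep '{"slide":[[-3,1.1,0],[-3,1.9,0],[-3,4.9,0],[0,0,0]],"turn":[0,0,0,0],"claw":[0,0,0,0]}'
python3 - <<'E'
from h import *
for cam in ('side','scene','wrist'):
  p,d=look(cam,'k_%s.png'%cam)
  for q in('start_key_top','stop_key_top','tester'):
    for r in manip.cut_out(q,cam)[:2]:
      P=pts(cam,d,r['mask']); 
      if q=='tester': P=P[abs(P[:,2]-74)<3]
      if len(P)>4: print(cam,q,round(r['score'],2),r['position'],len(P),np.percentile(P,[5,50,95],axis=0).round().tolist(), cv2.minAreaRect(P[:,:2].astype(np.float32)) if q=='tester' else '')
E
```

```text
clock: 8.78
eef_pos: [578.6, 204.6, 405.3]
eef_rot: [3.141, 0.0, 2.806]
wrist_force: [-0.1, -0.1, 0.2]
finger_gap: 0.5
finger_force: 0.0
side start_key_top 0.74 [187.7, 208.6] 232 [[413.0, -15.0, 3.0], [429.0, -6.0, 16.0], [447.0, 14.0, 23.0]] 
side start_key_top 0.55 [233.8, 152.6] 33 [[573.0, 188.0, 60.0], [581.0, 195.0, 65.0], [590.0, 206.0, 67.0]] 
side tester 0.58 [251.2, 160.1] 321 [[514.0, 45.0, 72.0], [595.0, 120.0, 74.0], [675.0, 246.0, 76.0]] ((595.3992919921875, 146.20176696777344), (195.77023315429688, 132.76527404785156), 71.82952880859375)
scene tester 0.6 [347.2, 270.4] 507 [[548.0, 88.0, 72.0], [611.0, 226.0, 75.0], [683.0, 253.0, 76.0]] ((599.3820190429688, 149.53175354003906), (193.53131103515625, 137.3314666748047), 70.65908813476562)
wrist start_key_top 0.54 [253.1, 183.6] 330 [[575.0, 191.0, 62.0], [584.0, 201.0, 67.0], [595.0, 210.0, 68.0]] 
wrist stop_key_top 0.67 [178.5, 186.5] 106 [[551.0, 111.0, 57.0], [556.0, 117.0, 66.0], [561.0, 121.0, 68.0]] 
wrist tester 0.8 [192.9, 212.3] 3032 [[516.0, 49.0, 72.0], [584.0, 130.0, 75.0], [676.0, 248.0, 76.0]] ((599.7542114257812, 147.5446319580078), (194.71995544433594, 132.1967315673828), 70.6639404296875)
```

Large key at (584,200), top z about 67, and small key at (556,117). Both match the expected geometry with the tester shifted about 4 mm.

```bash
python3 -m creep '{"slide":[[0.5,-0.4,-4],[0,0,-4],[0,0,-3.4],[0,0,-1.5],[0,0,0],[0,0,0]],"turn":[0,0,0,0,0,0],"claw":[0,0,0,0,0,0]}';python3 -m creep '{"slide":[[0,0,-0.5],[0,0,-0.3],[0,0,0]],"turn":[0,0,0],"claw":[0,0,0]}'
```

```text
clock: 10.12
eef_pos: [585.8, 198.1, 277.2]
eef_rot: [3.14, 0.002, 2.802]
wrist_force: [0.8, -0.2, -0.9]
finger_gap: 0.6
finger_force: 0.0
clock: 10.5
eef_pos: [585.4, 198.0, 267.5]
eef_rot: [-3.141, -0.0, 2.802]
wrist_force: [0.5, -0.8, 1.0]
finger_gap: 0.4
finger_force: 0.0
```

Run:
```python
from h import *
p,d=look('wrist')
cv2.imwrite('pics/w6.png',p[:,:,::-1])
```

```text
(no output)
```

View pics/w6.png

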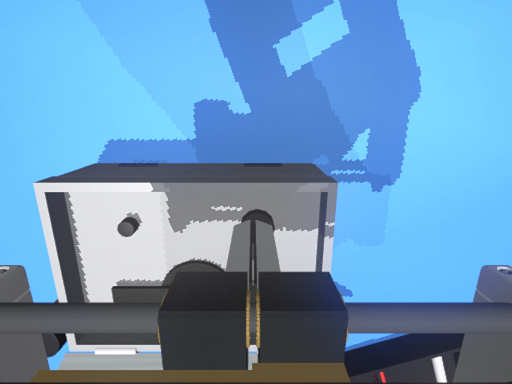

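The fingertips at (253,222) sit over the large key at (257,218), and the small key at (128,226) is clear. Pressing.

```bash
python3 -m creep '{"slide":[[0,0,-0.4],[0,0,-0.3],[0,0,0]],"turn":[0,0,0],"claw":[0,0,0]}';python3 -m creep '{"slide":[[0,0,-0.2],[0,0,0],[0,0,0]],"turn":[0,0,0],"claw":[0,0,0]}'
```

```text
clock: 10.92
eef_pos: [585.6, 198.0, 260.8]
eef_rot: [3.141, 0.001, 2.802]
wrist_force: [0.7, 0.7, 4.4]
finger_gap: -0.0
finger_force: 2.1
clock: 11.3
eef_pos: [585.6, 198.0, 259.4]
eef_rot: [3.141, 0.001, 2.802]
wrist_force: [-0.8, 1.0, 9.0]
finger_gap: 0.5
finger_force: 4.6
```

9 N is beyond the 5 N bottom load, so the key is fully down. Releasing.

```bash
python3 -m creep '{"slide":[[0,0,2],[0,0,4],[0,0,5],[-3,1,3],[-4,1.4,0],[0,0,0],[0,0,0]],"turn":[0,0,0,0,0,0,0],"claw":[0,0,0,0,0,0,0]}'
python3 - <<'E'
from h import *
p,d=look('side')
cv2.imwrite('pics/s7.png',cv2.resize(p[40:290,150:320],None,fx=2,fy=2)[:,:,::-1])
for q in('parts_case','holder','loupe','cover'):
  r=manip.cut_out(q,'side')
  if r: print(q,np.percentile(pts('side',d,r[0]['mask']),[3,50,97],axis=0).round().tolist())
E
```

```text
clock: 12.18
eef_pos: [515.6, 221.9, 399.2]
eef_rot: [3.141, 0.0, 2.802]
wrist_force: [-1.0, -0.6, -0.2]
finger_gap: 0.5
finger_force: 0.0
parts_case [[510.0, -281.0, 4.0], [549.0, -250.0, 45.0], [597.0, -176.0, 88.0]]
holder [[411.0, -16.0, 0.0], [429.0, -7.0, 16.0], [448.0, 15.0, 23.0]]
loupe [[454.0, -392.0, 2.0], [467.0, -385.0, 21.0], [482.0, -367.0, 32.0]]
cover [[635.0, 19.0, 2.0], [681.0, 93.0, 149.0], [854.0, 563.0, 220.0]]
```

View pics/s7.png

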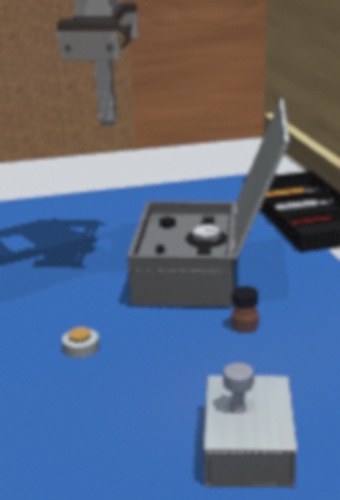

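The cover is open at (262,180), both keys are up, the bystanders haven't moved and the robot is clear.

```bash
python3 -c "from cell import manip; print(manip.sign_off())"
```

```text
the job is handed in; nothing more can be done
None
```

I handed the job in at about 12 s on the robot clock: the cover leans open past upright, the larger key was pressed to its stop (9 N) and sprang back, the smaller key was not touched, the tester shifted about 4 mm, and the other things stand where they were. The hand-in returned no verdict. Because the tool only points straight down, I raised the cover by pressing the fingers against its front edge rather than getting a fingertip underneath.

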